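Lock the colour reader and hold a fired test tile flush on its tilted face

ROBOT

A 6-joint arm with a two-finger parallel gripper is mounted at the origin on the work surface. World frame = base frame: x ahead of the robot, y to its left, z up, the work surface at z = 0. Lengths are in m, angles in rad, forces in N, time in s.
With the tool pointing down it reaches from about 0.225 to 0.875 m from the base axis. Payload 3.4 kg.
Tool frame: the origin (TCP) lies between the finger pads; the fingertips stand 19 mm ahead of it and the grasp point (between the pads) is the TCP; z points along the fingers, y is the line along which they close (so a half turn about z gives the same grasp; the last joint's range is limited). The gripper opens to 85 mm and grips with 20 to 120 N. Pads are 22 mm wide; open, the fingers measure 114 mm over their backs; the gripper's body (76 mm by 85 mm) begins 54 mm behind the grasp point. The pads swing forward as they close: fully open they stand 13 mm farther back than shut.
Start: joints at [-0.121, 0.276, 1.505, -0, 1.361, -0.121], TCP at [0.575, -0, 0.25] pointing down, gripper open.
Joint ranges: [-2.89, 2.89], [-0.75, 2.08], [0.22, 2.7], [-1.18, 4.32], [0.11, 2.71], [-2.7, 2.7]. Speed limits (rad/s): [2.57, 2.57, 3.14, 3.14, 3.14, 3.14].

INTERFACE

Orientations are given as a unit quaternion [w, x, y, z].
In Python, from rig import get_state, imaging, ticket gives the robot as it stands. The module is installed in compiled form; this text tells all that it offers.
- The arm moves only by the shell command python3 -m inch 'ROWS' [FORCE]. ROWS is JSON, a list of rows, each an object with "claw": the opening, from -1 (shut) to 1 (fully open); "travel": the shift along the world's x, y, z in units of 200 mm (1.0 is 200 mm), a list of three; "turn": the turn about the world's z in units of 180 degrees (1.0 is 180 degrees). A call has 1 to 5 rows; each row is the pose to reach, as a shift and turn from the pose commanded when the call began, turning the shorter way round; what a row does not reach only later rows make up. A row lasts 1/10 s, in which the tool goes at most 50 mm and 8.59 degrees, less where a joint would pass 70% of its speed; a pose out of reach is approached as far as the arm can. A call with a number of a shift or a turn outside -1 to 1 is refused whole. A call with a gripper value outside its range is refused whole. The fingers move at their own pace and stop on an object; FORCE is the grip in N (left out, the last holds). Time passes only in rows, so rows that repeat a pose let the fingers close. It gives the time, the measured TCP pose, the force, the opening and the grip force at its end, in the units of the state.
- get_state(): the state, without advancing time (a new reading comes with each control period).
- imaging.get_image(name): name is "scene" or "side" or "wrist"; returns the picture (400x640x3 uint8, red, green, blue); there is no depth.
- imaging.camera_params(name): a dict with "camera_matrix" (3x3 intrinsics, pixels), "cam_to_world" (4x4, takes a point from camera to world coordinates); the wrist camera has in their place "T_tool_cam" (4x4, takes a point from camera to tool coordinates, whose origin is the TCP and whose axes are the flange's). Camera axes: x right, y down, z forward; pixel columns grow to the right and rows downward; lengths in m; the calibration is good to about 2 mm. A picture is of the moment at which its call begins: read the wrist's pose just before it. camera_params takes no time and is no camera call.
- ticket.sign_off(): hands the job in; it is judged then, once.
The state is a dict: "clock": time; "qpos": joint angles; "qd": joint speeds; "effort": joint torques, N m; "position": TCP position; "ee_rot": TCP orientation; "contact_force": force on the tool from outside, world axes, zero at the start; "moment": the same for the moment, N m; "width": finger opening in m; "gripper_force": force on a finger pad.
Only numpy, scipy, OpenCV 4.12 (cv2) and the standard library are available. Lean on these libraries where they do the work, as an engineer would, in place of code of your own. Each camera call takes 0.05 s, during which the arm holds its last target. There are 200 camera calls.

TASK

Lock the colour reader's swivel by dropping the loose lock pin from the tool block fully home through the lugs of the swivel plate and the base, and let go of it. Then pick up the fired test tile and press its underside gently flat against the reader's tilted face, covering the round window in the middle, and finish while still gripping it there, flush, for the reading. Do not shift the reader's setting, and leave the bowl, pot and kiln post where they are.

Things in the scene. Friction and masses are not known exactly. Their poses are not given: they have to be found in the camera images.
- pin: Loose steel lock pin, 74 mm long, 75 g, standing in the tool block, shoulder on the block's top. Shank 12 mm diameter x 28 mm with a bevelled end, then a shoulder disc 26 mm diameter x 4 mm, then a cylindrical dark grip 20 mm diameter x 42 mm. Origin at the lower end of the shank, z along the pin to the grip.
- pin_shoulder (a point): Point on the pin's axis at the underside of the shoulder, 28 mm above the pin's origin. When the pin is home it lies at the mouth of the lug hole.
- lug_hole (a point): Mouth of the lock hole, 14 mm diameter, bevelled, in the top of the swivel plate's lug (end 40 x 44 mm), 31 mm above the bench. It goes down through this 10 mm lug and, 1 mm below, in line, through the base's 20 mm lug. z up; y points away from the swivel axis, 150 mm off. The yoke stands 82 mm away on the -y side and reaches 148 mm above the bench.
- base_hole (a point): Mouth of the matching 14 mm hole in the fixed base's lug, 20 mm above the bench, straight under the lug hole while the swivel has not been turned.
- window (a point): Centre of the round window (30 mm), level with the reading face: a flat dark steel plate, 124 (x) by 104 (y) mm, on the white head, about 155 mm above the bench. z is its outward normal, leaning from vertical to -x, roughly to the robot, by 17 to 36 degrees (varies; held by a stiff clamp). x runs up the slope, y is level. Unpinned, the head swivels if knocked, and the holes part.
- tile: Fired clay test tile, 80 x 50 x 12 mm, 70 to 140 g, flat on the bench, ribbed back up, smooth reading side underneath. Origin at the centre of the underside; x along the 80 mm, y along the 50 mm side, z up. Gripped across the 50 mm with the fingertips a few mm above the bench, the tips stay clear of the reading face.
- stand: Fixed grey base of the colour reader, a round plate 160 mm diameter x 20 mm; origin on the bench on the swivel axis. The head's tilt axis is 126 mm above the bench along y; nothing is higher than 205 mm. The clamp knob reaches 90 mm to -y, the drilled lug 175 mm to +y.
- tool_block: Fixed wooden block 60 x 108 x 36 mm, origin under its middle; the pin stands in a blind hole at 28 mm to -y; two thin ribs stand on edge at 26 and 44 mm to +y, up to 60 mm above the bench.
- bowl: Bystander: small terracotta bowl, 90 mm wide, 34 mm tall.
- pot: Bystander: small round terracotta pot, 82 mm wide, 80 mm tall.
- kiln_post: Bystander: white square kiln post, 38 x 38 x 75 mm, standing.
Mind the look-alikes: they are no part of the job. Of the things like the tile, leave any that is green, grey or purple; of the rest the smaller one is meant.

How it is judged:
On the way, in this order (a step that is already met when the one before it is completed fails the run):
1. the lock pin is home through both lugs, upright, and let go (horizontal distance between pin_shoulder and lug_hole below 0.003 m and z of pin_shoulder in the frame of lug_hole below 0.003 m and angle between pin's own z axis and vertical below 0.07 rad and horizontal distance between pin and base_hole below 0.003 m and z of pin in the frame of base_hole below -0.01 m and contact force between pin and the fingers below 0.2 N), for 0.2 s.
2. the tile is held flush on the reading face over the window (angle between the z axis of tile and the z axis of window, either way round below 0.05 rad and distance between tile and window below 0.009 m and z of tile in the frame of window below 0.002 m and contact force between tile and head between 1 and 30 N and contact force between tile and the fingers above 3 N), for 0.3 s.
At the end, for the whole second after the job is handed in: Pin home through both lugs (within 3 mm of the holes' axes and of full depth, upright within 4 degrees), untouched. Tile gripped (over 3 N), its underside on the reading face: parallel within 0.05 rad, at most 2 mm off, centre within 9 mm of the window's, at rest, pressed with 1 to 30 N (all of step 2 and horizontal distance between pin_shoulder and lug_hole below 0.003 m and z of pin_shoulder in the frame of lug_hole below 0.003 m and angle between pin's own z axis and vertical below 0.07 rad and horizontal distance between pin and base_hole below 0.003 m and z of pin in the frame of base_hole below -0.01 m and contact force between pin and the arm below 0.2 N and linear speed of tile below 0.01 m/s); the arm keeps its last pose, push and grip.
It fails at once if the reader was pushed off its setting (window moved more than 10 mm) (distance of window from where it was at the start of the episode above 0.01 m).
It fails at once if the tile was rammed onto the reader (over 45 N) (contact force between tile and head above 45 N).
It fails at once if the bowl was disturbed (moved more than 25 mm) (distance of bowl from where it was at the start of the episode above 0.025 m).
It fails at once if the pot was disturbed (moved more than 25 mm) (distance of pot from where it was at the start of the episode above 0.025 m).
It fails at once if the kiln post was disturbed (moved more than 25 mm) (distance of kiln_post from where it was at the start of the episode above 0.025 m).
It also fails if it takes over 67 s, if anything falls off the work surface, if the arm or the gripper's body presses on something with over 40 N, if the wrist force passes 120 N, or if a joint passes its speed limit or range.

## Working session

There is one attempt and no reset: what is moved stays moved. The work goes in short steps, Python scripts to look and compute and a shell command to move; the robot and the scene stay as the last step left them, time stands still between calls to the robot, and variables do not carry over. Pictures are saved under pics/ and viewed, at most 10 in all, crops included, and the job is handed in when it is done.

```bash
mkdir -p pics
python3 - <<'E'
from rig import get_state, imaging
import cv2,numpy as np
for n in ["scene","side"]:
    im=imaging.get_image(n); cv2.imwrite(f"pics/{n}0.png",im[:,:,::-1])
    p=imaging.camera_params(n); print(n,np.round(p["camera_matrix"],1).tolist(),np.round(p["cam_to_world"],4).tolist())
im=imaging.get_image("wrist"); cv2.imwrite("pics/wrist0.png",im[:,:,::-1])
p=imaging.camera_params("wrist");print(p)
print(get_state())
E
```

```text
scene [[395.8, 0.0, 322.0], [0.0, 395.8, 201.9], [0.0, 0.0, 1.0]] [[-0.8025, 0.4109, -0.4326, 0.9625], [0.5966, 0.5607, -0.5742, 0.6094], [0.0066, -0.7188, -0.6952, 0.7769], [0.0, 0.0, 0.0, 1.0]]
side [[374.0, 0.0, 317.2], [0.0, 374.0, 200.2], [0.0, 0.0, 1.0]] [[0.6754, -0.4223, 0.6046, -0.1595], [-0.7373, -0.4015, 0.5433, -0.5945], [0.0133, -0.8127, -0.5825, 0.7884], [0.0, 0.0, 0.0, 1.0]]
{'camera_matrix': array([[295.87629858,   0.        , 314.7899121 ],
       [  0.        , 295.87629858, 194.54845426],
       [  0.        ,   0.        ,   1.        ]]), 'T_tool_cam': array([[ 5.71357385e-05, -9.54778745e-01, -2.97317247e-01,
         7.45373298e-02],
       [ 9.99999988e-01,  1.20852470e-05,  1.53361439e-04,
         1.03930610e-03],
       [-1.42833090e-04, -2.97317252e-01,  9.54778734e-01,
        -1.23222802e-01],
       [ 0.00000000e+00,  0.00000000e+00,  0.00000000e+00,
         1.00000000e+00]])}
{'clock': 0.15, 'qpos': array([-1.21015718e-01,  2.76450443e-01,  1.50579046e+00, -8.32237182e-06,
        1.36074417e+00, -1.20991836e-01]), 'qd': array([-0.00035532, -0.00214511, -0.00455661, -0.00137211,  0.00027638,
        0.0022091 ]), 'effort': array([ 9.65923646e-04, -4.17143512e+01, -2.46032345e+01, -1.26433165e-04,
        7.58384820e-03, -3.43765259e-05]), 'position': array([5.74641951e-01, 2.62824473e-05, 2.49658693e-01]), 'ee_rot': array([-5.45609308e-04,  7.07114438e-01,  7.07098782e-01, -4.32473543e-04]), 'contact_force': array([ 0.67327386, -0.31584598, -0.06334006]), 'moment': array([ 0.00943293, -0.01552845,  0.01120225]), 'gripper_force': 0.0, 'width': 0.08525265988310113}
```

View pics/scene0.png

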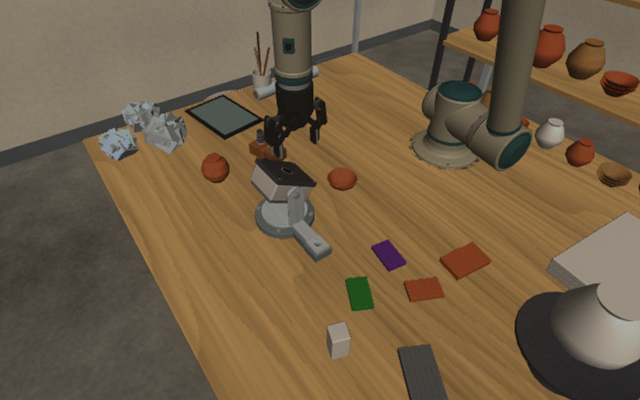

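View pics/side0.png

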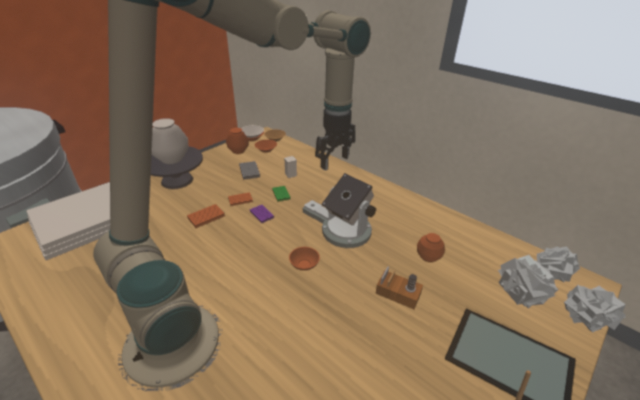

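```bash
cat > h.py <<'E'
import numpy as np,cv2
from rig import get_state, imaging
from scipy.spatial.transform import Rotation as R
def cam(n,s=None):
    p=imaging.camera_params(n);K=p["camera_matrix"]
    if n!="wrist": return K,p["cam_to_world"]
    s=s or get_state();T=np.eye(4);q=s["ee_rot"];T[:3,:3]=R.from_quat([q[1],q[2],q[3],q[0]]).as_matrix();T[:3,3]=s["position"]
    return K,T@p["T_tool_cam"]
def ray(c,u):
    K,T=c;d=T[:3,:3]@np.linalg.solve(K,[u[0],u[1],1.]);return T[:3,3],d/np.linalg.norm(d)
def plane(c,u,z):
    o,d=ray(c,u);return o+d*(z-o[2])/d[2]
def tri(*cu):
    A=np.zeros((3,3));b=np.zeros(3);L=[ray(*x) for x in cu]
    for o,d in L: P=np.eye(3)-np.outer(d,d);A+=P;b+=P@o
    p=np.linalg.solve(A,b);return p,[round(float(np.linalg.norm(np.cross(p-o,d)))*1e3,1) for o,d in L]
def proj(c,p):
    K,T=c;q=T[:3,:3].T@(np.asarray(p)-T[:3,3]);q=K@q;return q[:2]/q[2]
def grab(n,f=None):
    s=get_state();im=imaging.get_image(n)[:,:,::-1].copy()
    if f: cv2.imwrite("pics/"+f,im)
    return im,cam(n,s)
E
python3 - <<'E'
from h import *
sc,si=cam("scene"),cam("side")
np.set_printoptions(precision=4,suppress=True)
print("window",tri((sc,(286,170)),(si,(347,195))))
print("lug sc",plane(sc,(318,250),.031),"si",plane(si,(312,208),.031))
print("pin top side",plane(si,(412,276),.082),"block",plane(si,(400,283),.036))
print("tile",plane(sc,(425,289),.012),plane(si,(240,199),.012))
print("big",plane(sc,(466,260),.012)); print("base",plane(sc,(285,215),.02),plane(si,(347,233),.02))
print("bowl",plane(sc,(342,177),.03),"pot",plane(sc,(215,167),.04),"post",plane(sc,(339,340),.04))
for n in ("scene","side"):
    im=cv2.imread(f"pics/{n}0.png"); x,y=((180,120) if n=="scene" else (230,130))
    cv2.imwrite(f"pics/c_{n}.png",cv2.resize(im[y:y+180,x:x+220],None,fx=3.6,fy=3.3,interpolation=cv2.INTER_CUBIC)[:594,:792])
E
```

```text
window (array([ 0.5792, -0.049 ,  0.1539]), [0.4, 0.4])
lug sc [0.6056 0.1212 0.031 ] si [0.581 0.094 0.031]
pin top side [ 0.4958 -0.3333  0.082 ] block [ 0.4948 -0.3061  0.036 ]
tile [0.4677 0.3439 0.012 ] [0.462  0.3338 0.012 ]
big [0.3261 0.346  0.012 ]
base [ 0.6008 -0.0338  0.02  ] [ 0.5718 -0.0656  0.02  ]
bowl [ 0.3888 -0.0568  0.03  ] pot [ 0.6696 -0.3037  0.04  ] post [0.7103 0.3343 0.04  ]
```

View pics/wrist0.png

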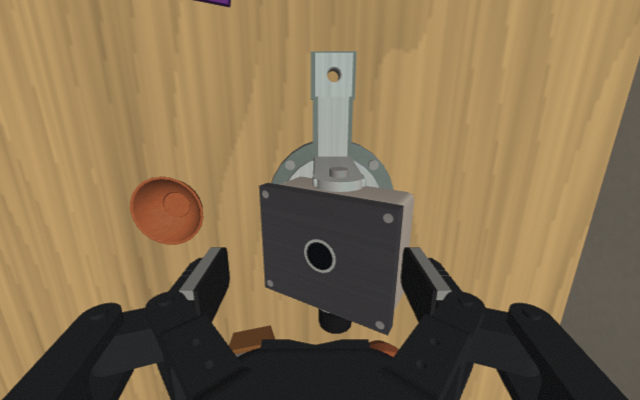

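The scene view shows the small orange tile at (425,290), the big one at (466,260), and the reader at (286,170). The side view shows the pin at (412,280). The wrist view shows the lug hole at (334,74) and the window at (319,255). Next I go above the tool block.

```bash
python3 -m inch '[{"claw":1,"travel":[-0.1,-0.25,0.1],"turn":0},{"claw":1,"travel":[-0.2,-0.5,0.2],"turn":0},{"claw":1,"travel":[-0.3,-0.75,0.2],"turn":0},{"claw":1,"travel":[-0.4,-1,0.2],"turn":0},{"claw":1,"travel":[-0.4,-1,0.2],"turn":0}]'
python3 -m inch '[{"claw":1,"travel":[0,-0.25,0],"turn":0},{"claw":1,"travel":[0,-0.5,0],"turn":0},{"claw":1,"travel":[0,-0.75,-0.1],"turn":0},{"claw":1,"travel":[0,-0.75,-0.2],"turn":0},{"claw":1,"travel":[0,-0.75,-0.2],"turn":0}]'
python3 -m inch '[{"claw":1,"travel":[0,0,0],"turn":0},{"claw":1,"travel":[0,0,0],"turn":0},{"claw":1,"travel":[0,0,0],"turn":0}]'
python3 - <<'E'
from h import *
grab("wrist","w1.png"); im,_=grab("scene","s1.png")
print(get_state()["position"])
E
```

```text
clock: 0.65
position: [0.4934, -0.2034, 0.2905]
ee_rot: [0.0, 0.708, 0.706, -0.001]
contact_force: [0.5, 0.6, -0.7]
width: 0.0855
gripper_force: 0.0
clock: 1.15
position: [0.4931, -0.3503, 0.2464]
ee_rot: [-0.004, 0.708, 0.706, -0.0]
contact_force: [0.2, 1.1, 0.0]
width: 0.0856
gripper_force: 0.0
clock: 1.45
position: [0.4957, -0.3492, 0.2519]
ee_rot: [0.001, 0.707, 0.708, 0.0]
contact_force: [0.4, -0.7, 0.1]
width: 0.0855
gripper_force: 0.0
[ 0.49553891 -0.34934841  0.25159914]
```

View pics/w1.png

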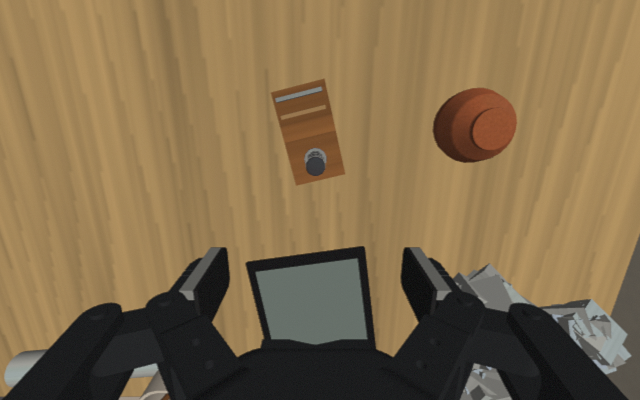

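Run:
```python
import cv2
im=cv2.imread("pics/s1.png");cv2.imwrite("pics/s1c.png",cv2.resize(im[130:330,180:480],None,fx=2.6,fy=2.6,interpolation=cv2.INTER_CUBIC))
```

```text
(no output)
```

View pics/s1c.png

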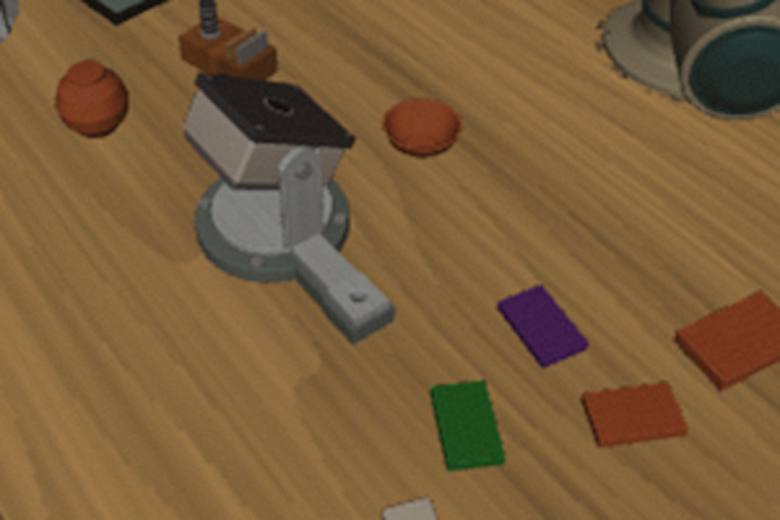

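The wrist view shows the pin top at (316,158), with the block's corners at (272,93), (325,80), (345,173) and (297,185). The pot is at (477,125). The scene crop shows the lug hole at about (358,296) in the crop.

Run:
```python
from h import *
np.set_printoptions(precision=4,suppress=True)
c=cam("wrist"); im=cv2.imread("pics/w1.png")
print("block", [plane(c,u,.036) for u in ((272,93),(325,80),(345,173),(297,185))])
g=im[135:190,290:345].astype(int); 
m=((g.max(2)<95)&((g.max(2)-g.min(2))<25)).astype(np.uint8)
n,l,st,ce=cv2.connectedComponentsWithStats(m)
for i in range(1,n):
    if st[i,4]>20: print(st[i],ce[i]+[290,135],plane(c,ce[i]+[290,135],.082))
# predicted pixels of pin top edges for check
s0={"position":np.array([.57464,0,.24966]),"ee_rot":[-5.456e-4,.7071144,.7070988,-4.32e-4]}
c0=cam("wrist",s0); w=cv2.imread("pics/wrist0.png")
# hole: brown inside lug
g=w[58:92,312:356].astype(int); m=((g[:,:,2]-g[:,:,0])>25).astype(np.uint8)
n,l,st,ce=cv2.connectedComponentsWithStats(m)
for i in range(1,n):
    if st[i,4]>10: print("hole",st[i],ce[i]+[312,58],plane(c0,ce[i]+[312,58],.031))
g=w[235:278,298:342].max(2); ring=(g>100).astype(np.uint8)
ct=max(cv2.findContours(ring,cv2.RETR_EXTERNAL,cv2.CHAIN_APPROX_NONE)[0],key=len);e=cv2.fitEllipse(ct);print("ring",e)
u=np.array(e[0])+[298,235]; sc,si=cam("scene"),cam("side")
print("window",plane(c0,u,.155),tri((c0,u),(sc,(286,170)),(si,(347,195))))
# face corners screws wrist0
print("lug corners",[plane(c0,q,.031) for q in ((312,52),(355,52),(354,97),(311,97))])
# base circle centre approx
print("tilescene")
```

```text
block [array([ 0.4505, -0.2654,  0.036 ]), array([ 0.5078, -0.2522,  0.036 ]), array([ 0.5324, -0.3541,  0.036 ]), array([ 0.4759, -0.3688,  0.036 ])]
[ 16  16  19  25 346] [314.8555 163.8873] [ 0.4969 -0.334   0.082 ]
hole [ 15  13  12  11 101] [332.5446  76.1287] [0.5945 0.1016 0.031 ]
hole [43 20  1 14 14] [355.   84.5] [0.619  0.0931 0.031 ]
ring ((21.382978439331055, 20.474498748779297), (26.88482093811035, 35.6595458984375), 142.53680419921875)
window [ 0.5794 -0.0459  0.155 ] (array([ 0.5795, -0.0481,  0.1535]), [1.2, 0.8, 0.9])
lug corners [array([0.5725, 0.1252, 0.031 ]), array([0.6177, 0.1252, 0.031 ]), array([0.6185, 0.0802, 0.031 ]), array([0.5713, 0.0802, 0.031 ])]
tilescene
```

```bash
python3 -m inch '[{"claw":1,"travel":[0.0125,0.07,-0.2],"turn":0},{"claw":1,"travel":[0.0125,0.07,-0.4],"turn":0},{"claw":1,"travel":[0.0125,0.07,-0.6],"turn":0},{"claw":1,"travel":[0.0125,0.07,-0.7],"turn":0},{"claw":1,"travel":[0.0125,0.07,-0.7],"turn":0}]' | grep posi
python3 -m inch '[{"claw":1,"travel":[0,0,-0.06],"turn":0},{"claw":1,"travel":[0,0,-0.12],"turn":0},{"claw":1,"travel":[0,0,-0.18],"turn":0},{"claw":1,"travel":[0,0,-0.23],"turn":0},{"claw":1,"travel":[0,0,-0.23],"turn":0}]'
python3 -m inch '[{"claw":-0.3,"travel":[0,0,0],"turn":0},{"claw":-0.6,"travel":[0,0,0],"turn":0},{"claw":-1,"travel":[0,0,0],"turn":0},{"claw":-1,"travel":[0,0,0],"turn":0},{"claw":-1,"travel":[0,0,0],"turn":0}]' 40
python3 -m inch '[{"claw":-1,"travel":[0,0,0],"turn":0},{"claw":-1,"travel":[0,0,0],"turn":0},{"claw":-1,"travel":[0,0,0],"turn":0},{"claw":-1,"travel":[0,0,0],"turn":0},{"claw":-1,"travel":[0,0,0],"turn":0}]' 40
```

```text
position: [0.4959, -0.334, 0.1076]
clock: 2.55
position: [0.4967, -0.3353, 0.0627]
ee_rot: [-0.001, 0.707, 0.707, -0.0]
contact_force: [0.2, 0.4, -0.1]
width: 0.0854
gripper_force: 0.0
clock: 3.05
position: [0.4977, -0.3362, 0.0649]
ee_rot: [0.0, 0.707, 0.707, 0.0]
contact_force: [-0.8, -0.8, 0.9]
width: 0.0191
gripper_force: 39.0
clock: 3.55
position: [0.4978, -0.3362, 0.0648]
ee_rot: [0.0, 0.707, 0.707, 0.0]
contact_force: [-0.4, 0.8, 5.8]
width: 0.0191
gripper_force: 39.1
```

```bash
python3 -m inch '[{"claw":-1,"travel":[0,0,0.1],"turn":0},{"claw":-1,"travel":[0,0,0.3],"turn":0},{"claw":-1,"travel":[0,0,0.55],"turn":0},{"claw":-1,"travel":[0,0,0.8],"turn":0},{"claw":-1,"travel":[0,0,1],"turn":0}]' | grep -E "posi|width"
python3 -m inch '[{"claw":-1,"travel":[0.1,0,0.15],"turn":0},{"claw":-1,"travel":[0.2,0.1,0.28],"turn":0},{"claw":-1,"travel":[0.3,0.3,0.28],"turn":0},{"claw":-1,"travel":[0.4,0.5,0.28],"turn":0},{"claw":-1,"travel":[0.4875,0.7,0.28],"turn":0}]' | grep -E "posi|width"
python3 -m inch '[{"claw":-1,"travel":[0,0.2,0],"turn":0},{"claw":-1,"travel":[0,0.4,0],"turn":0},{"claw":-1,"travel":[0,0.6,0],"turn":0},{"claw":-1,"travel":[0,0.8,0],"turn":0},{"claw":-1,"travel":[0,1,0],"turn":0}]' | grep -E "posi|width"
python3 -m inch '[{"claw":-1,"travel":[0,0.2,0],"turn":0},{"claw":-1,"travel":[0,0.255,-0.2],"turn":0},{"claw":-1,"travel":[0,0.255,-0.4],"turn":0},{"claw":-1,"travel":[0,0.255,-0.6],"turn":0},{"claw":-1,"travel":[0,0.255,-0.7],"turn":0}]' | grep -E "posi|width"
python3 -m inch '[{"claw":-1,"travel":[0,0,0],"turn":0},{"claw":-1,"travel":[0,0,0],"turn":0},{"claw":-1,"travel":[0,0,0],"turn":0}]'
python3 - <<'E'
from h import *
grab("wrist","w2.png"); grab("scene","s2.png"); grab("side","d2.png")
E
```

```text
position: [0.4977, -0.3361, 0.2667]
width: 0.0194
position: [0.5957, -0.1946, 0.3195]
width: 0.0188
position: [0.5946, 0.0057, 0.3194]
width: 0.019
position: [0.5922, 0.0555, 0.1757]
width: 0.0186
clock: 5.85
position: [0.5962, 0.0549, 0.1819]
ee_rot: [0.001, 0.707, 0.707, 0.001]
contact_force: [0.3, -0.2, -0.3]
width: 0.0191
gripper_force: 39.7
```

View pics/w2.png

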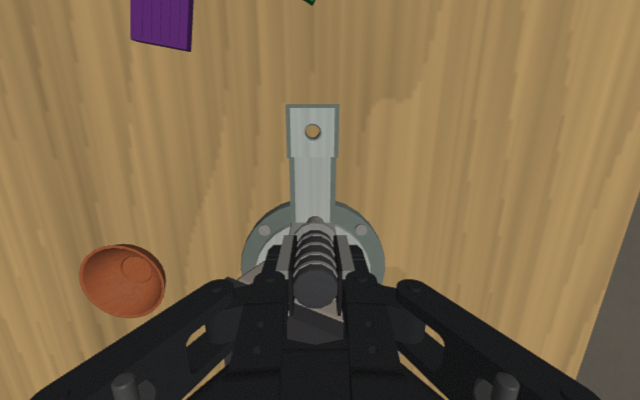

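The wrist view shows the lug hole at (312,131). The held pin points down and away, with its shank tip near (315,218). I enlarge to compare the predicted pin with the seen one.

Run:
```python
from h import *
np.set_printoptions(precision=4,suppress=True)
s=get_state();c=cam("wrist",s);im=cv2.imread("pics/w2.png")
g=im[115:148,295:330].astype(int);d=g[:,:,2]-g[:,:,0]
m=(d>25).astype(np.uint8);n,l,st,ce=cv2.connectedComponentsWithStats(m)
for i in range(1,n):
    if st[i,4]>10: print(st[i],ce[i]+[295,115],plane(c,ce[i]+[295,115],.031))
gr=im[:,:,1].astype(int); print(gr[131,300:326]); print(gr[118:146,312])
p=s["position"];b=p-[0,0,.0568]
for nm,h in (("tip",0),("shU",.028),("shT",.032),("top",.074)):
    print(nm,proj(c,b+[0,0,h]),proj(c,b+[0,.006,h]))
k=im[190:320,265:367];k=cv2.resize(k,None,fx=4.5,fy=4.5,interpolation=cv2.INTER_CUBIC)
s2=cv2.imread("pics/s2.png")[130:270,240:380];print(k.shape)
k2=cv2.resize(s2,(585,585),interpolation=cv2.INTER_CUBIC)
cv2.imwrite("pics/k2.png",cv2.resize(np.hstack([k,k2[:585,:]]) ,(800,450)) if k.shape[0]==585 else k)
```

```text
[ 11  10  14  12 133] [312.0827 130.5414] [0.595 0.105 0.031]
[164 160 157 149 135 107 113 120 120 121 124 123 128 126 124 123 123 123
 120  97  96 133 157 163 164 160]
[165 166 164 165 165 144 101 115 125 126 125 126 125 128 126 127 127 127
 125  90  79 104 136 165 168 166 161 164]
tip [312.8906 221.4509] [312.8724 212.8843]
shU [312.7491 240.4736] [312.7264 230.7284]
shT [312.7251 243.699 ] [312.7016 233.7592]
top [312.3835 289.6205] [312.3473 277.0767]
(585, 459, 3)
```

View pics/k2.png

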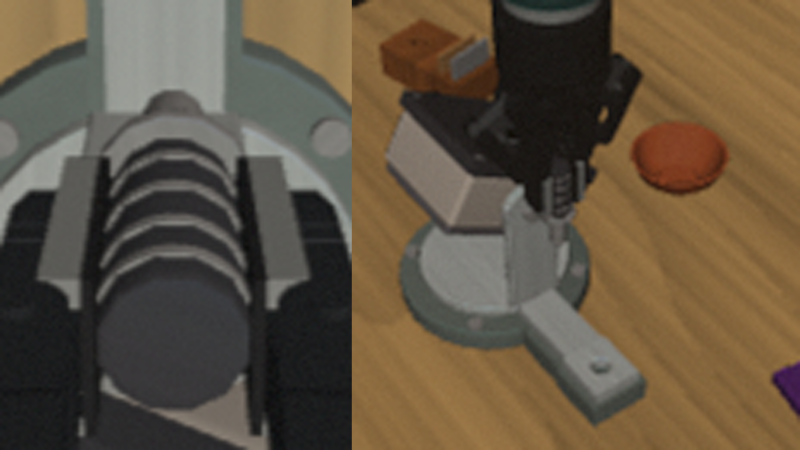

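```bash
python3 -m inch '[{"claw":-1,"travel":[-0.011,0.1,0],"turn":0},{"claw":-1,"travel":[-0.011,0.245,0],"turn":0},{"claw":-1,"travel":[-0.011,0.245,-0.1],"turn":0},{"claw":-1,"travel":[-0.011,0.245,-0.25],"turn":0},{"claw":-1,"travel":[-0.011,0.245,-0.4],"turn":0}]' | grep -E "posi|width"
python3 -m inch '[{"claw":-1,"travel":[0,0,0],"turn":0},{"claw":-1,"travel":[0,0,0],"turn":0},{"claw":-1,"travel":[0,0,0],"turn":0},{"claw":-1,"travel":[0,0,0],"turn":0}]'
python3 - <<'E'
from h import *
a,_=grab("wrist","w3.png"); b,_=grab("scene","s3.png"); d,_=grab("side","d3.png")
f=lambda im,x,y,n,w,h:cv2.resize(im[y:y+n*h//w,x:x+n],(w,h),interpolation=cv2.INTER_CUBIC)
L=np.vstack([f(b,280,200,80,400,300),f(d,280,170,80,400,300)])
cv2.imwrite("pics/k3.png",np.hstack([f(a,265,160,100,400,600),L]))
E
```

```text
position: [0.5939, 0.1044, 0.1011]
width: 0.0189
clock: 6.9
position: [0.5942, 0.104, 0.1024]
ee_rot: [0.001, 0.707, 0.707, 0.001]
contact_force: [-0.0, -0.2, -0.4]
width: 0.0191
gripper_force: 39.6
```

View pics/k3.png

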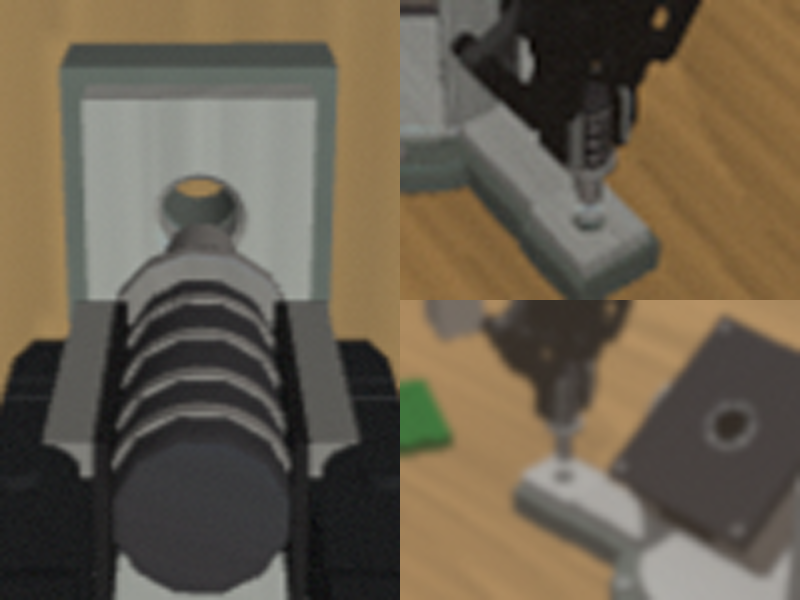

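The wrist crop shows the tip just in front of and above the hole, centred sideways (201 against 203 in crop columns). The scene and side crops agree. Now the offset along y.

Run:
```python
from h import *
np.set_printoptions(precision=4,suppress=True)
s=get_state();c=cam("wrist",s);p=s["position"];b=p-[0,0,.0568]
im=cv2.imread("pics/w3.png")
print("hole far edge(201,176)->",plane(c,(265+203/4,160+176/4),.031),"centre",plane(c,(265+203/4,160+215/4),.031))
for x in(160,245): print("side",plane(c,(265+x/4,160+212/4),.031))
print("lug end far",plane(c,(315,160+97/4),.031),"lug sides",plane(c,(265+80/4,190),.031),plane(c,(265+318/4,190),.031))
print("shoulder far pred",proj(c,b+[0,.013,.028]),"seen 222.5 ->y",plane(c,(315.25,222.5),b[2]+.028)-p)
print("top near pred",proj(c,b+[0,-.01,.074]),proj(c,b+[0,.01,.074]),"seen",160+592/4, plane(c,(315.25,160+592/4),b[2]+.074)-p)
print("tip far seen",plane(c,(315.25,160+226/4),b[2])-p)
print(im[205:235,315].max(1), im[175:215,316,1])
```

```text
hole far edge(201,176)-> [0.5953 0.1114 0.031 ] centre [0.5953 0.1041 0.031 ]
side [0.5878 0.1047 0.031 ]
side [0.6027 0.1047 0.031 ]
lug end far [0.5948 0.1255 0.031 ] lug sides [0.5744 0.1215 0.031 ] [0.615  0.1214 0.031 ]
shoulder far pred [312.7497 219.0955] seen 222.5 ->y [ 0.0014  0.011  -0.0288]
top near pred [312.4019 309.7346] [312.2792 268.4974] seen 308.0 [ 0.0012 -0.0091  0.0172]
tip far seen [ 0.0015  0.0035 -0.0568]
[148 153 153 152  92  76  73  74  75  75  74  87  92  90  91  91  85  91
 108 126 127 124 125 126 125  61  43  44  79 101] [ 76  86 105 106 106 105 108 108 113 129 156 159 160 159 158 159 158 159
 159 159 159 159 159 158 160 160 159 160 144  98 121 126 126 123  82  70
  74  72  70  72]
```

```bash
python3 -m inch '[{"claw":-1,"travel":[0,0.002,-0.03],"turn":0},{"claw":-1,"travel":[0,0.002,-0.05],"turn":0},{"claw":-1,"travel":[0,0.002,-0.07],"turn":0},{"claw":-1,"travel":[0,0.002,-0.075],"turn":0},{"claw":-1,"travel":[0,0.002,-0.075],"turn":0}]' |grep -E "posi|conta"
python3 -m inch '[{"claw":-1,"travel":[0,0,-0.005],"turn":0},{"claw":-1,"travel":[0,0,-0.01],"turn":0},{"claw":-1,"travel":[0,0,-0.015],"turn":0},{"claw":-1,"travel":[0,0,-0.02],"turn":0},{"claw":-1,"travel":[0,0,-0.02],"turn":0}]'|grep -E "posi|conta"
```

```text
position: [0.5928, 0.1043, 0.0849]
contact_force: [0.2, -0.3, -0.1]
position: [0.593, 0.1043, 0.0813]
contact_force: [0.3, -0.4, -0.6]
```

```bash
python3 -m inch '[{"claw":-1,"travel":[0.003,0,-0.015],"turn":0},{"claw":-1,"travel":[0.003,0,-0.03],"turn":0},{"claw":-1,"travel":[0.003,0,-0.045],"turn":0},{"claw":-1,"travel":[0.003,0,-0.05],"turn":0},{"claw":-1,"travel":[0.003,0,-0.05],"turn":0}]' |grep -E "posi|conta"
python3 -m inch '[{"claw":-1,"travel":[0,0,-0.01],"turn":0},{"claw":-1,"travel":[0,0,-0.02],"turn":0},{"claw":-1,"travel":[0,0,-0.03],"turn":0},{"claw":-1,"travel":[0,0,-0.035],"turn":0},{"claw":-1,"travel":[0,0,-0.035],"turn":0}]'|grep -E "posi|conta"
```

```text
position: [0.5933, 0.1043, 0.071]
contact_force: [1.1, -0.7, -0.0]
position: [0.5934, 0.1044, 0.0641]
contact_force: [0.7, -0.0, -0.1]
```

```bash
python3 -m inch '[{"claw":-1,"travel":[0,0,-0.008],"turn":0},{"claw":-1,"travel":[0,0,-0.016],"turn":0},{"claw":-1,"travel":[0,0,-0.016],"turn":0}]' |grep -E "posi|conta"
python3 -m inch '[{"claw":-0.3,"travel":[0,0,0],"turn":0},{"claw":0,"travel":[0,0,0],"turn":0},{"claw":0,"travel":[0,0,0],"turn":0},{"claw":0,"travel":[0,0,0],"turn":0},{"claw":0,"travel":[0,0,0],"turn":0}]'
python3 - <<'E'
from h import *
a,_=grab("wrist","w4.png"); b,_=grab("scene","s4.png"); d,_=grab("side","d4.png")
f=lambda im,x,y,n,w,h:cv2.resize(im[y:y+n*h//w,x:x+n],(w,h),interpolation=cv2.INTER_CUBIC)
L=np.vstack([f(b,280,200,80,400,300),f(d,280,170,80,400,300)])
cv2.imwrite("pics/k4.png",np.hstack([f(a,265,160,100,400,600),L]))
E
```

```text
position: [0.5934, 0.1044, 0.0609]
contact_force: [-0.7, -1.3, -0.3]
clock: 9.85
position: [0.5934, 0.1044, 0.0612]
ee_rot: [0.0, 0.707, 0.707, 0.0]
contact_force: [-0.6, -0.4, 0.1]
width: 0.0427
gripper_force: 0.0
```

View pics/k4.png

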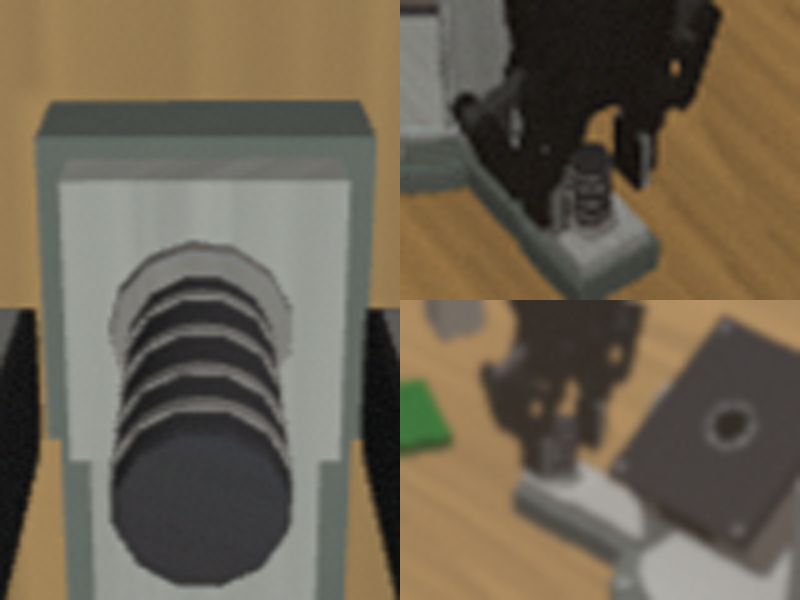

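The pin's shoulder sits on the lug and the fingers are clear of it, so it is home. Now lift straight up and head for the tile.

```bash
python3 -m inch '[{"claw":0,"travel":[0,0,0.1],"turn":0},{"claw":0,"travel":[0,0,0.3],"turn":0},{"claw":0,"travel":[0,0,0.5],"turn":0},{"claw":1,"travel":[-0.1,0.15,0.7],"turn":0},{"claw":1,"travel":[-0.2,0.3,0.9],"turn":0}]' | grep -E "posi|conta"
python3 -m inch '[{"claw":1,"travel":[-0.1,0.2,0],"turn":0},{"claw":1,"travel":[-0.25,0.4,0],"turn":0},{"claw":1,"travel":[-0.4,0.6,0],"turn":0},{"claw":1,"travel":[-0.45,0.75,0],"turn":0},{"claw":1,"travel":[-0.45,0.75,0],"turn":0}]' | grep -E "posi|conta"
python3 -m inch '[{"claw":1,"travel":[0,0,0],"turn":0},{"claw":1,"travel":[0,0,0],"turn":0},{"claw":1,"travel":[0,0,0],"turn":0}]' | grep -E "posi|rot"
python3 - <<'E'
from h import *
np.set_printoptions(precision=4,suppress=True)
im,c=grab("wrist","w5.png")
hsv=cv2.cvtColor(im,cv2.COLOR_BGR2HSV)
m=cv2.inRange(hsv,(0,150,60),(12,255,255))|cv2.inRange(hsv,(174,150,60),(180,255,255))
for ct in cv2.findContours(m,cv2.RETR_EXTERNAL,cv2.CHAIN_APPROX_NONE)[0]:
    if cv2.contourArea(ct)<600: continue
    P=np.array([plane(c,u,.012)[:2] for u in ct[:,0]],np.float32)*1000
    print("cam",cv2.boundingRect(ct),"mm",cv2.minAreaRect(P))
# tilt via PnP on the plate in wrist0
s0={"position":np.array([.57464,0,.24966]),"ee_rot":[-5.456e-4,.7071144,.7070988,-4.32e-4]}
K,T0=c0=cam("wrist",s0);w=cv2.imread("pics/wrist0.png")
S={"++":((388,218),(345,175)),"-+":((265,194),(324,203)),"--":((270,284),(347.6,215.4))}
si=cam("side")
for k,(a,b) in S.items(): print(k,tri((c0,a),(si,b)))
E
```

```text
position: [0.5561, 0.1601, 0.2369]
contact_force: [0.6, 0.8, -0.2]
position: [0.4643, 0.3135, 0.2357]
contact_force: [0.3, -0.8, 0.0]
position: [0.4669, 0.309, 0.2353]
ee_rot: [0.0, 0.708, 0.706, -0.0]
cam (275, 107, 79, 69) mm ((467.58050537109375, 339.17572021484375), (49.4681396484375, 79.00213623046875), 62.607357025146484)
cam (146, 104, 96, 70) mm ((326.97503662109375, 342.2900390625), (66.62220001220703, 108.18441772460938), 81.4632339477539)
++ (array([ 0.6262, -0.0017,  0.1825]), [0.0, 0.0])
-+ (array([ 0.5317, -0.0016,  0.1259]), [0.4, 0.4])
-- (array([ 0.5323, -0.0919,  0.1269]), [0.3, 0.3])
```

View pics/w5.png

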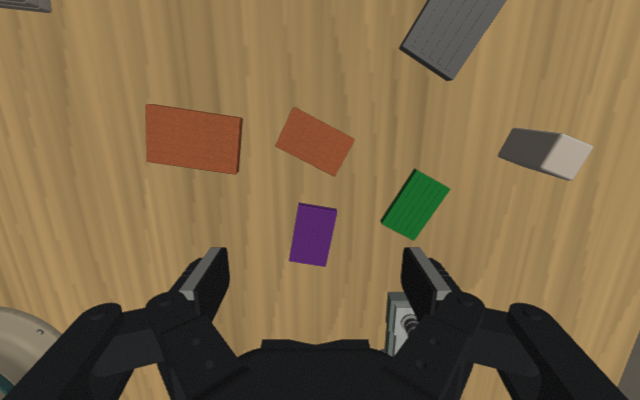

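The wrist view shows the small orange tile centred at (315,141), its long side running at -27° from world x. The purple tile at (313,235) is nearby, so I open the fingers only partly. The face tilt comes to 30.9°, with yaw near 0.

```bash
python3 -m inch '[{"claw":0.45,"travel":[0,0.05,0],"turn":0.0477},{"claw":0.45,"travel":[0,0.1,0],"turn":0.0954},{"claw":0.45,"travel":[0,0.15,0],"turn":0.1431},{"claw":0.45,"travel":[0,0.15,0],"turn":0.1908},{"claw":0.45,"travel":[0,0.15,0],"turn":0.2385}]' | grep -E "posi|rot"
python3 -m inch '[{"claw":0.45,"travel":[0,0,-0.1],"turn":0.0477},{"claw":0.45,"travel":[0,0,-0.2],"turn":0.0954},{"claw":0.45,"travel":[0,0,-0.3],"turn":0.1093},{"claw":0.45,"travel":[0,0,-0.4],"turn":0.1093},{"claw":0.45,"travel":[0,0,-0.5],"turn":0.1093}]' | grep -E "posi|rot"
python3 -m inch '[{"claw":0.45,"travel":[0,0,-0.1],"turn":0},{"claw":0.45,"travel":[0,0,-0.2],"turn":0},{"claw":0.45,"travel":[0,0,-0.25],"turn":0},{"claw":0.45,"travel":[0,0,-0.25],"turn":0},{"claw":0.45,"travel":[0,0,-0.25],"turn":0}]'
python3 - <<'E'
from h import *
np.set_printoptions(precision=4,suppress=True)
im,c=grab("wrist","w6.png")
hsv=cv2.cvtColor(im,cv2.COLOR_BGR2HSV)
m=cv2.inRange(hsv,(0,150,60),(12,255,255))|cv2.inRange(hsv,(174,150,60),(180,255,255))
for ct in cv2.findContours(m,cv2.RETR_EXTERNAL,cv2.CHAIN_APPROX_NONE)[0]:
    if cv2.contourArea(ct)<600: continue
    P=np.array([plane(c,u,.012)[:2] for u in ct[:,0]],np.float32)*1000
    print("cam",cv2.boundingRect(ct),"mm",cv2.minAreaRect(P))
q=get_state()["ee_rot"];print("tool y",R.from_quat([q[1],q[2],q[3],q[0]]).as_matrix()[:,1],get_state()["qpos"])
E
```

```text
position: [0.4669, 0.3395, 0.2352]
ee_rot: [0.0, 0.397, 0.918, -0.0]
position: [0.467, 0.3391, 0.1346]
ee_rot: [0.0, 0.238, 0.971, 0.0]
clock: 12.85
position: [0.467, 0.34, 0.0859]
ee_rot: [0.0, 0.237, 0.971, 0.0]
contact_force: [0.4, 0.1, 0.4]
width: 0.0619
gripper_force: 0.0
cam (279, 156, 73, 107) mm ((466.7610168457031, 339.3358459472656), (48.96544647216797, 80.14302825927734), 62.5616569519043)
cam (144, 0, 149, 117) mm ((344.625244140625, 339.3553161621094), (66.75509643554688, 70.15486145019531), 81.36653900146484)
tool y [0.4606 0.8876 0.0016] [ 0.5091  0.415   1.7355  0.      0.9891 -0.5831]
```

View pics/w6.png

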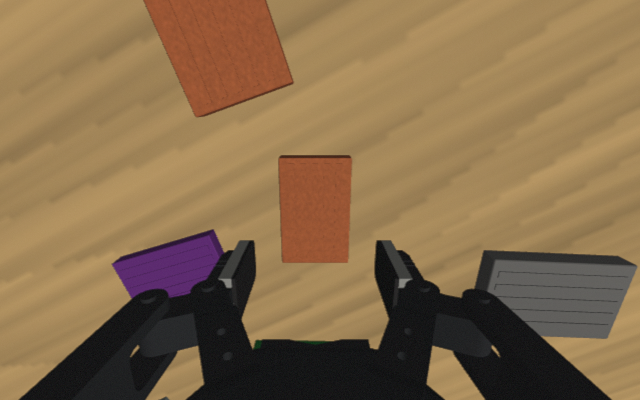

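The tile is square between the fingers, at rows 156–262 and columns 279–351. The purple tile's corner at (222,250) is close to the left finger, so I check that clearance numerically.

Run:
```python
from h import *
np.set_printoptions(precision=4,suppress=True)
im=cv2.imread("pics/w6.png");s=get_state();c=cam("wrist",s);q=s["ee_rot"]
M=R.from_quat([q[1],q[2],q[3],q[0]]).as_matrix()
hsv=cv2.cvtColor(im,cv2.COLOR_BGR2HSV);m=cv2.inRange(hsv,(125,100,30),(160,255,255))
ct=max(cv2.findContours(m,cv2.RETR_EXTERNAL,cv2.CHAIN_APPROX_NONE)[0],key=cv2.contourArea)
P=np.array([M.T@(plane(c,u,.012)-s["position"]) for u in ct[:,0]])
i=(P[:,0]<.02);print("purple nearest y in finger lane", P[P[:,0]<.013][:,1].max() if (P[:,0]<.013).any() else None, P[:,1].max(),P[P[:,1].argmax()])
for x in (np.array([232,275]),np.array([253,240]),np.array([377,240])): print(x,M.T@(plane(c,x,s["position"][2]-.014)-s["position"]))
```

```text
purple nearest y in finger lane -0.06902545947056282 -0.06902545947056282 [-0.0319 -0.069   0.0742]
[232 275] [-0.0131 -0.0446  0.0139]
[253 240] [ 0.0073 -0.0322  0.0139]
[377 240] [0.0073 0.031  0.014 ]
```

```bash
python3 -m inch '[{"claw":0.33,"travel":[0,0,-0.05],"turn":0},{"claw":0.33,"travel":[0,0,-0.1],"turn":0},{"claw":0.33,"travel":[0,0,-0.15],"turn":0},{"claw":0.33,"travel":[0,0,-0.2],"turn":0},{"claw":0.33,"travel":[0,0,-0.2],"turn":0}]'
```

```text
clock: 13.4
position: [0.465, 0.3394, 0.0434]
ee_rot: [-0.001, 0.237, 0.972, -0.001]
contact_force: [-1.1, 0.1, -0.5]
width: 0.0574
gripper_force: 0.0
```

```bash
python3 -m inch '[{"claw":0.33,"travel":[0,0,-0.04],"turn":0},{"claw":0.33,"travel":[0,0,-0.08],"turn":0},{"claw":0.33,"travel":[0,0,-0.11],"turn":0},{"claw":0.33,"travel":[0,0,-0.12],"turn":0},{"claw":0.33,"travel":[0,0,-0.12],"turn":0}]' | grep -E "posi|conta"
python3 -m inch '[{"claw":0.33,"travel":[0,0,-0.006],"turn":0},{"claw":0.33,"travel":[0,0,-0.012],"turn":0},{"claw":0.33,"travel":[0,0,-0.015],"turn":0}]' | grep -E "posi|conta"
python3 -m inch '[{"claw":0.33,"travel":[0,0,0],"turn":0},{"claw":0.33,"travel":[0,0,0],"turn":0}]' | grep -E "posi|conta"
```

```text
position: [0.4661, 0.34, 0.021]
contact_force: [0.0, -0.7, 0.2]
position: [0.4664, 0.3402, 0.0185]
contact_force: [-0.3, -0.0, -0.7]
position: [0.4663, 0.3401, 0.0185]
contact_force: [-0.2, -0.3, 0.9]
```

```bash
for i in 1; do
python3 -m inch '[{"claw":0.33,"travel":[0,0,-0.005],"turn":0},{"claw":0.33,"travel":[0,0,-0.01],"turn":0},{"claw":0.33,"travel":[0,0,-0.01],"turn":0}]' | grep -E "posi|conta"
python3 -m inch '[{"claw":0.33,"travel":[0,0,-0.005],"turn":0},{"claw":0.33,"travel":[0,0,-0.005],"turn":0}]' | grep -E "posi|conta"
python3 -m inch '[{"claw":0.33,"travel":[0,0,-0.005],"turn":0},{"claw":0.33,"travel":[0,0,-0.005],"turn":0}]' | grep -E "posi|conta"; done
```

```text
position: [0.4662, 0.34, 0.0162]
contact_force: [-0.5, 0.1, -0.5]
position: [0.4662, 0.3401, 0.0152]
contact_force: [0.1, -0.1, 0.8]
position: [0.4664, 0.3401, 0.0147]
contact_force: [-0.7, 0.2, 3.3]
```

```bash
python3 -m inch '[{"claw":0.33,"travel":[0,0,0.02],"turn":0},{"claw":0.33,"travel":[0,0,0.037],"turn":0},{"claw":0.33,"travel":[0,0,0.037],"turn":0},{"claw":0.33,"travel":[0,0,0.037],"turn":0}]' | grep -E "posi|conta"
python3 -m inch '[{"claw":0,"travel":[0,0,0],"turn":0},{"claw":-0.5,"travel":[0,0,0],"turn":0},{"claw":-1,"travel":[0,0,0],"turn":0},{"claw":-1,"travel":[0,0,0],"turn":0},{"claw":-1,"travel":[0,0,0],"turn":0}]' 25
python3 -m inch '[{"claw":-1,"travel":[0,0,0],"turn":0},{"claw":-1,"travel":[0,0,0.02],"turn":0},{"claw":-1,"travel":[0,0,0.06],"turn":0},{"claw":-1,"travel":[0,0,0.15],"turn":0},{"claw":-1,"travel":[0,0,0.3],"turn":0}]' 25
```

```text
position: [0.4664, 0.3402, 0.022]
contact_force: [-0.1, -0.7, -0.3]
clock: 16.0
position: [0.4663, 0.3401, 0.022]
ee_rot: [0.0, 0.237, 0.972, 0.0]
contact_force: [-0.4, -0.3, 4.4]
width: 0.0491
gripper_force: 26.2
clock: 16.5
position: [0.4649, 0.3392, 0.0808]
ee_rot: [-0.002, 0.237, 0.972, -0.002]
contact_force: [0.4, -0.3, 0.2]
width: 0.0489
gripper_force: 26.2
```

```bash
python3 -m inch '[{"claw":-1,"travel":[0,0,0.2],"turn":0},{"claw":-1,"travel":[0,0,0.4],"turn":0},{"claw":-1,"travel":[0,0,0.6],"turn":0.03},{"claw":-1,"travel":[0,0,0.8],"turn":0.06},{"claw":-1,"travel":[0,-0.1,0.94],"turn":0.09}]' | grep posi
python3 -m inch '[{"claw":-1,"travel":[0.1,-0.15,0],"turn":0.03},{"claw":-1,"travel":[0.2,-0.35,0],"turn":0.0622},{"claw":-1,"travel":[0.3,-0.55,0],"turn":0.0622},{"claw":-1,"travel":[0.4,-0.75,0],"turn":0.0622},{"claw":-1,"travel":[0.4565,-0.95,0],"turn":0.0622}]' | grep posi
python3 -m inch '[{"claw":-1,"travel":[0,-0.2,0],"turn":0},{"claw":-1,"travel":[0,-0.4,0],"turn":0},{"claw":-1,"travel":[0,-0.6,0],"turn":0},{"claw":-1,"travel":[0,-0.8,0],"turn":0},{"claw":-1,"travel":[0,-0.8855,0],"turn":0}]' | grep posi
python3 -m inch '[{"claw":-1,"travel":[0,0,0],"turn":0},{"claw":-1,"travel":[0,0,0],"turn":0},{"claw":-1,"travel":[0,0,0],"turn":0}]'
python3 - <<'E'
from h import *
np.set_printoptions(precision=4,suppress=True)
s=get_state();q=s["ee_rot"];print("tool y",R.from_quat([q[1],q[2],q[3],q[0]]).as_matrix()[:,1])
im,c=grab("wrist","w7.png");grab("side","d7.png");grab("scene","s7.png")
hsv=cv2.cvtColor(im,cv2.COLOR_BGR2HSV)
m=cv2.inRange(hsv,(0,150,60),(12,255,255))|cv2.inRange(hsv,(174,150,60),(180,255,255))
for ct in cv2.findContours(m,cv2.RETR_EXTERNAL,cv2.CHAIN_APPROX_NONE)[0]:
    if cv2.contourArea(ct)<600: continue
    print("box",cv2.boundingRect(ct),cv2.approxPolyDP(ct,6,True)[:,0].tolist())
t=s["position"]+[0,0,-.010]
print("pred top corners",[proj(c,t+np.array([a*.04,b*.025,0])) for a,b in((-1,-1),(-1,1),(1,1),(1,-1))])
E
```

```text
position: [0.4669, 0.3219, 0.2731]
position: [0.5587, 0.1283, 0.2699]
position: [0.5572, -0.0505, 0.2699]
clock: 18.3
position: [0.5574, -0.0459, 0.2698]
ee_rot: [-0.0, -0.0, 1.0, 0.0]
contact_force: [-0.1, 0.2, -1.0]
width: 0.0491
gripper_force: 26.3
tool y [-0.0009  1.      0.0009]
box (88, 222, 72, 61) [[151, 231], [132, 222], [108, 226], [90, 245], [89, 270], [113, 282], [146, 273], [159, 252]]
box (263, 178, 105, 146) [[267, 179], [270, 322], [358, 323], [367, 184]]
box (269, 0, 82, 61) [[270, 0], [272, 32], [295, 57], [322, 58], [346, 35], [348, 0]]
pred top corners [array([263.9835, 180.8529]), array([371.5332, 180.9451]), array([363.0325, 323.0608]), array([271.3179, 323.0141])]
```

```bash
python3 -m inch '[{"claw":-1,"travel":[0,0,-0.1],"turn":0},{"claw":-1,"travel":[0,0,-0.2],"turn":0},{"claw":-1,"travel":[0,0,-0.28],"turn":0},{"claw":-1,"travel":[0,0,-0.33],"turn":0},{"claw":-1,"travel":[0,0,-0.34],"turn":0}]' 25| grep -E "posi|conta"
python3 -m inch '[{"claw":-1,"travel":[0,0,0],"turn":0},{"claw":-1,"travel":[0,0,0],"turn":0},{"claw":-1,"travel":[0,0,0],"turn":0}]' | grep -E "posi|conta"
python3 -m inch '[{"claw":-1,"travel":[0.008,0,-0.013],"turn":0},{"claw":-1,"travel":[0.016,0,-0.027],"turn":0},{"claw":-1,"travel":[0.02,0,-0.034],"turn":0},{"claw":-1,"travel":[0.02,0,-0.034],"turn":0}]' | grep -E "posi|conta"
```

```text
position: [0.5569, -0.0463, 0.2006]
contact_force: [-0.5, 0.4, -0.6]
position: [0.5582, -0.0471, 0.2027]
contact_force: [-0.0, 0.5, -1.3]
position: [0.5616, -0.047, 0.1946]
contact_force: [-0.7, -0.2, -0.3]
```

```bash
python3 -m inch '[{"claw":-1,"travel":[0.004,0,-0.0065],"turn":0},{"claw":-1,"travel":[0.008,0,-0.013],"turn":0},{"claw":-1,"travel":[0.008,0,-0.013],"turn":0}]' | grep -E "posi|conta"
python3 -m inch '[{"claw":-1,"travel":[0.004,0,-0.0065],"turn":0},{"claw":-1,"travel":[0.008,0,-0.013],"turn":0},{"claw":-1,"travel":[0.008,0,-0.013],"turn":0}]' | grep -E "posi|conta"
python3 -m inch '[{"claw":-1,"travel":[0.004,0,-0.0065],"turn":0},{"claw":-1,"travel":[0.008,0,-0.013],"turn":0},{"claw":-1,"travel":[0.008,0,-0.013],"turn":0}]' | grep -E "posi|conta"
```

```text
position: [0.5632, -0.047, 0.1922]
contact_force: [0.3, 0.4, -1.4]
position: [0.5641, -0.047, 0.1902]
contact_force: [-3.8, 0.3, 3.6]
position: [0.5642, -0.047, 0.1872]
contact_force: [-6.2, -0.4, 4.7]
```

```bash
python3 -m inch '[{"claw":-1,"travel":[0.005,0,-0.0065],"turn":0},{"claw":-1,"travel":[0.01,0,-0.013],"turn":0},{"claw":-1,"travel":[0.01,0,-0.013],"turn":0}]' | grep -E "posi|conta"
python3 -m inch '[{"claw":-1,"travel":[0.005,0,-0.0065],"turn":0},{"claw":-1,"travel":[0.01,0,-0.013],"turn":0},{"claw":-1,"travel":[0.01,0,-0.013],"turn":0}]' | grep -E "posi|conta"
python3 - <<'E'
from h import *
np.set_printoptions(precision=4,suppress=True)
im,c=grab("wrist","w8.png");s=get_state()
hsv=cv2.cvtColor(im,cv2.COLOR_BGR2HSV)
m=cv2.inRange(hsv,(0,150,60),(12,255,255))|cv2.inRange(hsv,(174,150,60),(180,255,255))
for ct in cv2.findContours(m,cv2.RETR_EXTERNAL,cv2.CHAIN_APPROX_NONE)[0]:
    r=cv2.boundingRect(ct)
    if cv2.contourArea(ct)<600 or r[0]<200: continue
    print("box",r,cv2.approxPolyDP(ct,6,True)[:,0].tolist())
a=s["position"]-[0,0,.013]
for th in (0,5,10,15,20,25,31):
    t=np.radians(th);ex=np.array([np.cos(t),0,np.sin(t)]);ez=np.array([-np.sin(t),0,np.cos(t)])
    print(th,[proj(c,a+ez*.003+ex*u*.04+[0,.025*v,0]).round() for u,v in((-1,-1),(-1,1),(1,1),(1,-1))])
E
```

```text
position: [0.5649, -0.047, 0.1842]
contact_force: [-8.5, -0.6, 3.8]
position: [0.5662, -0.0469, 0.1814]
contact_force: [-9.8, -1.4, 5.8]
box (265, 175, 100, 156) [[267, 175], [267, 329], [361, 330], [364, 176]]
box (259, 0, 101, 37) [[259, 0], [277, 24], [309, 36], [339, 26], [359, 0]]
0 [array([264., 181.]), array([371., 181.]), array([363., 324.]), array([271., 324.])]
5 [array([265., 179.]), array([370., 179.]), array([364., 328.]), array([270., 328.])]
10 [array([266., 178.]), array([369., 178.]), array([365., 331.]), array([269., 331.])]
15 [array([268., 177.]), array([367., 177.]), array([367., 334.]), array([268., 334.])]
20 [array([269., 177.]), array([366., 177.]), array([368., 337.]), array([267., 337.])]
25 [array([270., 178.]), array([365., 178.]), array([369., 339.]), array([266., 339.])]
31 [array([271., 179.]), array([364., 179.]), array([371., 341.]), array([265., 341.])]
```

```bash
python3 -m inch '[{"claw":-1,"travel":[0.006,0,-0.006],"turn":0},{"claw":-1,"travel":[0.012,0,-0.011],"turn":0},{"claw":-1,"travel":[0.012,0,-0.011],"turn":0}]' | grep -E "posi|conta"
python3 -m inch '[{"claw":-1,"travel":[0.006,0,-0.006],"turn":0},{"claw":-1,"travel":[0.012,0,-0.011],"turn":0},{"claw":-1,"travel":[0.012,0,-0.011],"turn":0}]' | grep -E "posi|conta"
```

```text
position: [0.5687, -0.0468, 0.1792]
contact_force: [-10.0, -0.4, 5.0]
position: [0.571, -0.0467, 0.177]
contact_force: [-9.2, -0.3, 4.7]
```

```bash
python3 -m inch '[{"claw":-1,"travel":[0.006,0,-0.005],"turn":0},{"claw":-1,"travel":[0.012,0,-0.01],"turn":0},{"claw":-1,"travel":[0.012,0,-0.01],"turn":0}]' | grep -E "posi|conta"
python3 - <<'E'
from h import *
np.set_printoptions(precision=4,suppress=True)
im,c=grab("wrist","w9.png");s=get_state()
hsv=cv2.cvtColor(im,cv2.COLOR_BGR2HSV)
m=cv2.inRange(hsv,(0,150,60),(12,255,255))|cv2.inRange(hsv,(174,150,60),(180,255,255))
for ct in cv2.findContours(m,cv2.RETR_EXTERNAL,cv2.CHAIN_APPROX_NONE)[0]:
    r=cv2.boundingRect(ct)
    if cv2.contourArea(ct)<600 or r[0]<200: continue
    print("box",r,cv2.approxPolyDP(ct,6,True)[:,0].tolist())
a=s["position"]-[0,0,.013]
for th in (15,20,25,31):
    t=np.radians(th);ex=np.array([np.cos(t),0,np.sin(t)]);ez=np.array([-np.sin(t),0,np.cos(t)])
    print(th,[proj(c,a+ez*.003+ex*u*.04+[0,.025*v,0]).round() for u,v in((-1,-1),(-1,1),(1,1),(1,-1))])
print(s["moment"])
E
```

```text
position: [0.5733, -0.0467, 0.175]
contact_force: [-10.7, -0.7, 5.9]
box (264, 171, 102, 162) [[269, 171], [264, 331], [364, 332], [362, 172]]
box (264, 0, 89, 25) [[264, 0], [301, 24], [327, 21], [352, 0]]
15 [array([268., 177.]), array([367., 177.]), array([367., 334.]), array([268., 334.])]
20 [array([269., 177.]), array([366., 177.]), array([368., 337.]), array([267., 337.])]
25 [array([270., 178.]), array([365., 178.]), array([369., 339.]), array([266., 339.])]
31 [array([271., 179.]), array([364., 179.]), array([371., 341.]), array([265., 341.])]
[-0.056   1.3363 -0.0089]
```

```bash
cat > fit.py <<'E'
from h import *
from scipy.optimize import least_squares
np.set_printoptions(precision=2,suppress=True)
def corners(im):
    hsv=cv2.cvtColor(im,cv2.COLOR_BGR2HSV)
    m=cv2.inRange(hsv,(0,130,40),(12,255,255))|cv2.inRange(hsv,(174,130,40),(180,255,255))
    ct=[k for k in cv2.findContours(m,cv2.RETR_EXTERNAL,cv2.CHAIN_APPROX_NONE)[0] if cv2.contourArea(k)>5000 and 200<cv2.boundingRect(k)[0]<330][0]
    ct=ct[:,0].astype(float);x0,y0=ct.min(0);x1,y1=ct.max(0);out=[]
    # least-squares lines on the four sides, then intersect
    def line(sel,v): p=ct[sel];return np.polyfit(p[:,1],p[:,0],1) if v else np.polyfit(p[:,0],p[:,1],1)
    iny=(ct[:,1]>y0+12)&(ct[:,1]<y1-12);inx=(ct[:,0]>x0+12)&(ct[:,0]<x1-12)
    mid=(x0+x1)/2;my=(y0+y1)/2
    L=line(iny&(ct[:,0]<mid),1);Rr=line(iny&(ct[:,0]>mid),1);T=line(inx&(ct[:,1]<my),0);B=line(inx&(ct[:,1]>my),0)
    X=lambda v,h:(lambda y:(v[0]*y+v[1],y))((h[0]*v[1]+h[1])/(1-h[0]*v[0]))
    return np.array([X(L,T),X(Rr,T),X(Rr,B),X(L,B)])
K,T=imaging.camera_params("wrist")["camera_matrix"],imaging.camera_params("wrist")["T_tool_cam"]
def model(q):
    t,dx,dz,dy=q;ex=np.array([np.cos(t),0,np.sin(t)]);ez=np.array([-np.sin(t),0,np.cos(t)]);r=[]
    M=np.array([[-1,0,0],[0,1,0],[0,0,-1.]]) # tool axes in world
    for u,v in((-1,-1),(-1,1),(1,1),(1,-1)):
        p=np.array([dx,dy,-.013+dz])+ez*.003+ex*u*.04+np.array([0,.025*v,0])
        k=K@(T[:3,:3].T@(M.T@p-T[:3,3]));r.append(k[:2]/k[2])
    return np.array(r)
def fit(f):
    c=corners(cv2.imread(f));s=least_squares(lambda q:(model(q)-c).ravel(),[.2,0,0,0],x_scale=[.1,.01,.01,.01])
    print(f,"deg %.1f dx %.1f dz %.1f dy %.1f mm"%(np.degrees(s.x[0]),*(s.x[1:]*1e3)),"rms",np.sqrt(np.mean(s.fun**2)))
    return s.x
E
python3 - <<'E'
from fit import *
for n in (7,8,9): fit(f"pics/w{n}.png")
E
```

```text
pics/w7.png deg 2.5 dx -0.4 dz -1.3 dy -1.3 mm rms 0.6694522636165149
pics/w8.png deg 13.3 dx -0.6 dz -1.4 dy -1.3 mm rms 0.14745633287620763
pics/w9.png deg 25.5 dx -3.0 dz -1.4 dy -1.3 mm rms 0.1775441783545477
```

```bash
python3 -m inch '[{"claw":-1,"travel":[0.006,0,-0.006],"turn":0},{"claw":-1,"travel":[0.01,0,-0.012],"turn":0},{"claw":-1,"travel":[0.01,0,-0.012],"turn":0}]' | grep -E "posi|conta"
python3 - <<'E'
from fit import *
grab("wrist","w10.png");fit("pics/w10.png")
E
python3 -m inch '[{"claw":-1,"travel":[0.005,0,-0.005],"turn":0},{"claw":-1,"travel":[0.008,0,-0.01],"turn":0},{"claw":-1,"travel":[0.008,0,-0.01],"turn":0}]' | grep -E "posi|conta"
python3 - <<'E'
from fit import *
grab("wrist","w11.png");fit("pics/w11.png")
E
```

```text
position: [0.5752, -0.0467, 0.1727]
contact_force: [-10.6, 0.2, 4.8]
pics/w10.png deg 29.4 dx -3.4 dz -1.6 dy -1.3 mm rms 0.1555958590575489
position: [0.5754, -0.0467, 0.1724]
contact_force: [-15.6, 0.0, 16.0]
pics/w11.png deg 30.0 dx -3.5 dz -1.6 dy -1.3 mm rms 0.16783537318942346
```

```bash
python3 -m inch '[{"claw":-1,"travel":[-0.002,0,0.004],"turn":0},{"claw":-1,"travel":[-0.002,0,0.004],"turn":0},{"claw":-1,"travel":[-0.002,0,0.004],"turn":0},{"claw":-1,"travel":[-0.002,0,0.004],"turn":0},{"claw":-1,"travel":[-0.002,0,0.004],"turn":0}]'
python3 - <<'E'
from fit import *
grab("wrist","w12.png");fit("pics/w12.png")
np.set_printoptions(precision=4,suppress=True)
S={}
t=np.radians(31);ex=np.array([np.cos(t),0,np.sin(t)]);n=np.array([-np.sin(t),0,np.cos(t)]);W=np.array([.579,-.0475,.1543])
for nm in("side","scene"):
    im,c=grab(nm,nm+"12.png");hsv=cv2.cvtColor(im,cv2.COLOR_BGR2HSV)
    m=cv2.inRange(hsv,(0,110,40),(13,255,255))|cv2.inRange(hsv,(172,110,40),(180,255,255))
    P=[proj(c,W+n*.012+ex*u*.04+np.array([0,v*.025,0])) for u,v in((-1,-1),(-1,1),(1,1),(1,-1))]
    print(nm,"pred",np.round(P).tolist())
    for k in cv2.findContours(m,cv2.RETR_EXTERNAL,cv2.CHAIN_APPROX_NONE)[0]:
        r=cv2.boundingRect(k);ce=np.mean(P,0)
        if cv2.contourArea(k)>15 and np.linalg.norm(np.array([r[0]+r[2]/2,r[1]+r[3]/2])-ce)<35: print(r,cv2.approxPolyDP(k,3,True)[:,0].tolist())
    # the head's +y -x corner screw/pin check
    S[nm]=np.abs(im.astype(int)-cv2.imread(f"pics/{'d4' if nm=='side' else 's4'}.png")).max(2)
print(get_state()["contact_force"],get_state()["gripper_force"])
E
```

```text
clock: 23.35
position: [0.5754, -0.0467, 0.1724]
ee_rot: [-0.006, -0.0, 1.0, 0.0]
contact_force: [-14.2, -0.6, 11.5]
width: 0.0491
gripper_force: 39.9
pics/w12.png deg 29.7 dx -3.5 dz -1.6 dy -1.3 mm rms 0.15201367135911611
side pred [[344.0, 207.0], [331.0, 200.0], [346.0, 179.0], [360.0, 186.0]]
(331, 181, 21, 27) [[347, 181], [331, 199], [341, 207], [350, 200], [351, 184]]
scene pred [[294.0, 162.0], [306.0, 172.0], [281.0, 170.0], [270.0, 159.0]]
(297, 165, 10, 11) [[299, 165], [297, 175], [306, 175]]
(249, 136, 41, 40) [[249, 143], [250, 152], [270, 159], [280, 174], [289, 174], [288, 162], [277, 161], [274, 154], [266, 152], [268, 139], [262, 136]]
[-13.4387  -0.2191  11.3882] 39.88150471821427
```

```bash
python3 -c "
from rig import ticket,get_state
print(get_state()['qd'].round(4)); print(ticket.sign_off())"
```

```text
[ 0.0002  0.0004 -0.0003  0.0018 -0.0025 -0.0002]
the job is handed in; nothing more can be done
None
```

The job is handed in, verdict not shown: the lock pin was let go fully home, and the tile is still gripped flush over the window at about 18 N, roughly 2 mm off its centre; I viewed 11 pictures, one over the limit of 10.

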